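# Load the contact-test jig, shut it and give two test strokes

## Robot

A 6-joint arm with a two-finger parallel gripper is mounted at the origin on the work surface. World frame = base frame: x ahead of the robot, y to its left, z up, the work surface at z = 0. Lengths are in mm, angles in rad, forces in N, time in s.
With the tool pointing down it reaches from about 350 to 775 mm from the base axis. Payload 7.3 kg.
Tool frame: the origin (TCP) lies midway between the tips of the shut fingers; the grasp point (between the pads) lies 19 mm behind it; z points along the fingers, y is the line along which they close (so a half turn about z gives the same grasp; the last joint's range is limited). The gripper opens to 92 mm and grips with 3 to 60 N. Pads are 19 mm wide; open, the fingers measure 130 mm over their backs; the gripper's body (75 mm by 190 mm) begins 47 mm behind the grasp point.
Start: joints at [-1.271, 0.342, 1.524, -0, 1.275, -0.146], TCP at [226.393, -473.699, 226.741] pointing down, gripper open.
Joint ranges: [-2.53, 2.53], [-0.77, 2.02], [0.04, 2.7], [-1, 4.14], [0.28, 2.66], [-3.11, 3.11]. Speed limits (rad/s): [2.57, 2.57, 3.14, 3.14, 3.14, 3.14].

## Interface

Orientations are given as [roll, pitch, yaw] about the fixed x, y, z axes, in that order (R = Rz(yaw) Ry(pitch) Rx(roll)).
In Python, from plant import bot gives the robot as it stands.
- The arm moves only by the tool servo_tool, never from a script. Its argument "deltas" is a list of rows, each a list of 2 entries, a list of its own where there are three numbers: the shift along the tool's x, y, z in m, then the turn, a rotation vector about the tool's x, y, z in degrees. A call has 1 to 20 rows; each row shifts and turns the commanded pose from where the row before left it, along the tool's axes as they then stand; what a row does not reach is not made up. A row lasts 1/8 s, in which the tool goes at most 62.5 mm and 10.7 degrees, less where a joint would pass 70% of its speed; a pose out of reach is approached as far as the arm can. A call with a gripper value outside its range is refused whole. "fingers" is the opening, from 0 (shut) to 1 (fully open), set as the call begins (left out, the last holds). The fingers move at their own pace and stop on an object; the grip force is fixed at half the most. Time passes only in rows, so rows that do not move let the fingers close. It gives the time, the measured TCP pose, the force, the opening and the grip force at its end, in the units of the state.
- bot.get_obs(): the state, without advancing time (a new reading comes with each control period).
- bot.capture(name): name is "scene" or "side" or "wrist"; returns the picture (420x560x3 uint8, red, green, blue); there is no depth.
- bot.camera_model(name): a dict with "mtx" (3x3 intrinsics, pixels), "xyz" and "rotation" of the camera in the world. Camera axes: x right, y down, z forward; pixel columns grow to the right and rows downward; lengths in mm; the calibration is good to about 2 mm. A picture is of the moment at which its call begins: read the wrist's pose just before it. camera_model takes no time and is no camera call; for the wrist camera it gives the pose at the moment of the call.
- bot.close_job(): hands the job in; it is judged then, once.
The state is a dict: "time": time; "joint_positions": joint angles; "dq": joint speeds; "tau": joint torques, N m; "tool_pos": TCP position; "tcp_rot": TCP orientation; "contact_force": force on the tool from outside, world axes, zero at the start; "moment": the same for the moment, N m; "grip_width": finger opening in mm; "finger_force": force on a finger pad.
Only numpy, scipy, OpenCV 4.12 (cv2) and the standard library are available. Lean on these libraries where they do the work, as an engineer would, in place of code of your own. Each camera call takes 0.05 s, during which the arm holds its last target. There are 200 camera calls.

## Task

Slide the test jig's cover fully back, put one spare module flat into every empty pocket, leaving fitted modules in place and any left-over spares on the bench, and slide the cover fully shut. Only then give two test strokes: pull the spring-loaded plunger all the way out to its stop, hold it there for two seconds and let it go fully back in, then the same once more; do not disturb the other things on the bench.

Things in the scene. Friction and masses are not known exactly. Their poses are not given: they have to be found in the camera images.
- jig: Fixed bench test jig; origin on the bench under the centre of its row of five pockets; x from front (robot) to back, y along the row, z up. Base plate x -55 to 163, y +-186 mm. Front and back walls 10 mm thick at x = +-47, tops 30 mm above the bench. Grey end walls at y = +-176, 8 mm thick, 50 mm high, x -50 to 160, carry the sliding cover.
- cover (a joint): Position (m) of the flat grey cover plate (104 mm in x, 360 in y, 5 thick, underside 50 mm above the bench) which slides along the jig's x: 0 = shut, over all the pockets; 0.108 = fully back against its stop, pockets clear. Stays where it is left, about 2 N of friction.
- cover_grip (a point): Point in the black grip bar on top of the cover, 10 mm below the bar's top edge, mid-length. The bar is 14 mm thick (jig x), 90 mm long (jig y), stands 32 mm above the plate, its top 87 mm above the bench; centred on the plate. Moves with the cover; axes as the jig.
- plunger (a joint): Travel (m) of the spring-loaded pull plunger at the jig's +y end: 0 = at rest, in; 0.045 = out against its stop. Pulls out along the jig's +y; the spring pulls it back in, about 5 N at rest to 11 N at the stop.
- plunger_grip (a point): Point in the plunger's upright grey paddle, 13 mm below its top edge. Paddle 14 mm thick (jig y), 42 wide (jig x), from 15 to 75 mm above the bench, on a 12 mm steel rod with its axis 30 mm above the bench. At rest this point is 255 mm along y from the jig's origin, with a free gap of 44 mm between paddle and grey bearing block (50 high).
- mat: Blue bench mat, 270 x 250 x 3 mm, fixed, on which the spare modules lie at the start. Origin at the centre of its underside.
- pocket1 (a point): Centre of the floor of pocket 1, 6 mm above the bench, -120 mm along the jig's y. Pocket 84 mm long (x), 44 wide (y), between white ribs 16 mm wide with tops 12 mm above the pocket floor. Axes as the jig.
- pocket2 (a point): Centre of the floor of pocket 2, 6 mm above the bench, -60 mm along the jig's y. Pocket 84 mm long (x), 44 wide (y), between white ribs 16 mm wide with tops 12 mm above the pocket floor. Axes as the jig.
- pocket3 (a point): Centre of the floor of pocket 3, 6 mm above the bench, 0 mm along the jig's y. Pocket 84 mm long (x), 44 wide (y), between white ribs 16 mm wide with tops 12 mm above the pocket floor. Axes as the jig.
- pocket4 (a point): Centre of the floor of pocket 4, 6 mm above the bench, 60 mm along the jig's y. Pocket 84 mm long (x), 44 wide (y), between white ribs 16 mm wide with tops 12 mm above the pocket floor. Axes as the jig.
- pocket5 (a point): Centre of the floor of pocket 5, 6 mm above the bench, 120 mm along the jig's y. Pocket 84 mm long (x), 44 wide (y), between white ribs 16 mm wide with tops 12 mm above the pocket floor. Axes as the jig.
- fitted1: Filter module: square bar of grey plastic with black ends and a paper label, 76 x 36 x 36 mm, 0.15 kg, long axis x, origin at its centre. Any side may face up, either end forward. Already lying in pocket 1 at the start, or absent (then that pocket is empty).
- fitted2: Filter module: square bar of grey plastic with black ends and a paper label, 76 x 36 x 36 mm, 0.15 kg, long axis x, origin at its centre. Any side may face up, either end forward. Already lying in pocket 2 at the start, or absent (then that pocket is empty).
- fitted3: Filter module: square bar of grey plastic with black ends and a paper label, 76 x 36 x 36 mm, 0.15 kg, long axis x, origin at its centre. Any side may face up, either end forward. Already lying in pocket 3 at the start, or absent (then that pocket is empty).
- fitted4: Filter module: square bar of grey plastic with black ends and a paper label, 76 x 36 x 36 mm, 0.15 kg, long axis x, origin at its centre. Any side may face up, either end forward. Already lying in pocket 4 at the start, or absent (then that pocket is empty).
- fitted5: Filter module: square bar of grey plastic with black ends and a paper label, 76 x 36 x 36 mm, 0.15 kg, long axis x, origin at its centre. Any side may face up, either end forward. Already lying in pocket 5 at the start, or absent (then that pocket is empty).
- spare1: Spare filter module: square bar of grey plastic with black ends and a paper label, 76 x 36 x 36 mm, 0.15 kg, long axis x, origin at its centre. Any side may face up, either end forward. Lies on the blue mat at the start.
- spare2: Spare filter module: square bar of grey plastic with black ends and a paper label, 76 x 36 x 36 mm, 0.15 kg, long axis x, origin at its centre. Any side may face up, either end forward. Lies on the blue mat at the start.
- spare3: Spare filter module: square bar of grey plastic with black ends and a paper label, 76 x 36 x 36 mm, 0.15 kg, long axis x, origin at its centre. Any side may face up, either end forward. Lies on the blue mat at the start.
- spare4: Spare filter module: square bar of grey plastic with black ends and a paper label, 76 x 36 x 36 mm, 0.15 kg, long axis x, origin at its centre. Any side may face up, either end forward. Lies on the blue mat at the start.
- tape: Bystander: roll of tape lying flat, 100 mm across, 24 high, origin under its centre.
- battery: Bystander: black tool battery 90 x 70 x 60 mm, origin under its centre.
- screwdriver: Bystander: screwdriver 200 mm long, lying; x along it.
Mind the look-alikes: they are no part of the job. Leave any purple or red look-alike of the spare1 alone.

How it is judged:
By the outcome, as a careful person would: the job done as asked, in the order asked, and still so for the second after the job is handed in, with the robot touching nothing.
Of fitted1, fitted2, fitted3, fitted4, fitted5 only 1 to 3 are there at a start; the rules pass over those that are not, and their reading is None.
At some moment in a run one of spare1, spare2, spare3, spare4 may be knocked a few centimetres aside while the robot is not near it.
Once in a run the grip may slacken for a moment while it holds something.
It also fails if it takes over 210 s, if anything falls off the work surface, if the arm or the gripper's body presses on something with over 40 N, if the wrist force passes 120 N, or if a joint passes its speed limit or range.

## Working session

There is one attempt and no reset: what is moved stays moved. The work goes in short steps, Python scripts to look and compute and a tool call to move; the robot and the scene stay as the last step left them, time stands still between calls to the robot, and variables do not carry over. Pictures are saved under pics/ and viewed, at most 14 in all, crops included, and the job is handed in when it is done.

Besides the shell and the picture viewer there is one more tool, called after "Call:" as name([rows], argument=value, ...), one row to a line, values as JSON. servo_tool: Moves the arm, as the interface text tells. Its arguments: {"type":"object","properties":{"deltas":{"type":"array"},"fingers":{"type":"number"}},"required":["deltas"]}

```bash
ls; mkdir -p pics
python3 - <<'E'
from plant import bot
import cv2
o=bot.get_obs()
for k,v in o.items(): print(k,v)
for n in("scene","side"):
    m=bot.camera_model(n); print(n,m)
    cv2.imwrite(f"pics/{n}0.png",bot.capture(n)[:,:,::-1])
E
```

```text
pics
time 0.0
joint_positions [-1.27103976e+00  3.42724109e-01  1.52503352e+00  1.89957104e-05
  1.27536715e+00 -1.46000998e-01]
dq [ 0.0009845   0.0001225  -0.00014551  0.00053747  0.00147847 -0.00132612]
tau [ 2.28540257e-04 -4.31238806e+01 -2.44224054e+01  7.14641903e-02
  5.59209217e-02 -1.12423395e-04]
tool_pos [ 226.25344983 -473.29671142  226.03847192]
tcp_rot [-3.14007947e+00 -2.40869697e-04  4.45751836e-01]
contact_force [ 0.82520661  0.48515854 -0.34213958]
moment [-0.01155311 -0.02494095 -0.03069375]
finger_force 0.0
grip_width 91.50097917432801
scene {'mtx': array([[443.3507926 ,   0.        , 289.12806044],
       [  0.        , 443.3507926 , 217.70214908],
       [  0.        ,   0.        ,   1.        ]]), 'xyz': array([ 1058.46850267, -1064.74436102,   908.37324429]), 'rotation': array([-2.20323256,  0.0140999 ,  0.48461752])}
side {'mtx': array([[417.19018797,   0.        , 285.37648522],
       [  0.        , 417.19018797, 204.77929388],
       [  0.        ,   0.        ,   1.        ]]), 'xyz': array([  99.95867764, 1063.10566929,  788.77480259]), 'rotation': array([-2.10532388,  0.02390317, -2.77729312])}
```

View pics/scene0.png

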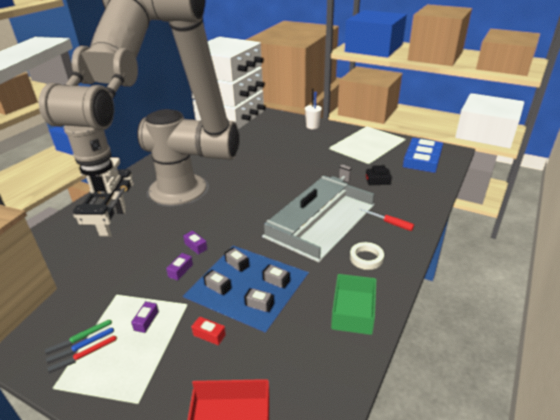

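View pics/side0.png

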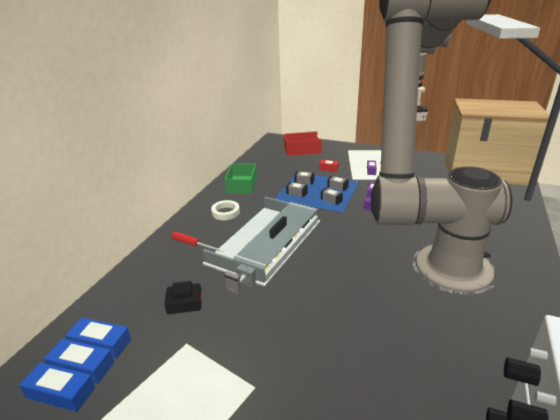

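The scene view shows the jig with its cover shut (grip bar about (308,198)) and the plunger paddle at (345,172). The screwdriver is at (395,221), the tape at (367,256) and the battery at (378,175). Four grey spares are on the blue mat at (237,259), (277,275), (218,281) and (260,298). The look-alikes are purple at (195,240), (179,265) and (145,316), and red at (208,329); I choose the grey ones on the mat.

```bash
cat > h.py <<'E'
from plant import bot
import numpy as np, cv2
from scipy.spatial.transform import Rotation as R
def rot(r): return R.from_euler('xyz',r).as_matrix()
def ray(m,px,z):
    px=np.atleast_2d(np.array(px,float)); d=np.c_[px,np.ones(len(px))]@np.linalg.inv(m['mtx']).T@rot(m['rotation']).T
    c=np.array(m['xyz']); return c+d*((z-c[2])/d[:,2])[:,None]
def proj(m,p):
    p=np.atleast_2d(p)-m['xyz']; q=p@rot(m['rotation'])@np.array(m['mtx']).T
    return q[:,:2]/q[:,2:]
def go(p,rpy=None):
    "tool-frame delta (m, deg) from the present measured pose to world p mm / rpy"
    o=bot.get_obs(); A=rot(o['tcp_rot']); d=A.T@(np.array(p)-o['tool_pos'])/1000
    t=np.zeros(3) if rpy is None else np.degrees(R.from_matrix(A.T@rot(rpy)).as_rotvec())
    print('shift',d.round(4),'turn',t.round(2)); return d,t
def shot(n,f,crop=None,k=1):
    m=bot.camera_model(n); im=bot.capture(n)
    c=im if crop is None else im[crop[1]:crop[3],crop[0]:crop[2]]
    cv2.imwrite('pics/'+f,cv2.resize(c,None,fx=k,fy=k,interpolation=cv2.INTER_CUBIC)[:,:,::-1]); return m,im
E
python3 - <<'E'
from h import *
m=bot.camera_model('scene')
for n,p,z in [('bar',(308,198),80),('spares',[(237,259),(277,275),(218,281),(260,298)],30),('mat',[(238,247),(308,272),(187,296),(266,327)],3),('paddle',(345,168),75),('batt',(378,175),30),('tape',(367,256),12),('sd',[(363,210),(412,228)],10),('purple',[(195,240),(179,265)],30)]:
    print(n,ray(m,p,z).round(0).tolist())
w=bot.camera_model('wrist'); print(w); o=bot.get_obs()
A=rot(o['tcp_rot']);print((A.T@(w['xyz']-o['tool_pos'])).round(1),(A.T@rot(w['rotation'])).round(3))
shot('scene','crop0.png',(180,150,420,340),3.3)
E
```

```text
bar [[526.0, 58.0, 80.0]]
spares [[447.0, -264.0, 30.0], [587.0, -270.0, 30.0], [451.0, -366.0, 30.0], [589.0, -369.0, 30.0]]
mat [[400.0, -190.0, 3.0], [648.0, -193.0, 3.0], [389.0, -433.0, 3.0], [641.0, -428.0, 3.0]]
paddle [[559.0, 308.0, 75.0]]
batt [[665.0, 389.0, 30.0]]
tape [[782.0, -56.0, 12.0]]
sd [[686.0, 170.0, 10.0], [866.0, 145.0, 10.0]]
purple [[279.0, -248.0, 30.0], [309.0, -364.0, 30.0]]
{'mtx': array([[331.91543284,   0.        , 285.60584904],
       [  0.        , 331.91543284, 213.12037538],
       [  0.        ,   0.        ,   1.        ]]), 'xyz': array([ 293.50303977, -440.75894363,  384.79865549]), 'rotation': array([ 2.86156543e+00,  1.48909651e-03, -1.12485725e+00])}
[  74.7   -0.6 -158.7] [[ 0.    -0.961 -0.277]
 [ 1.     0.    -0.   ]
 [ 0.    -0.277  0.961]]
```

View pics/crop0.png

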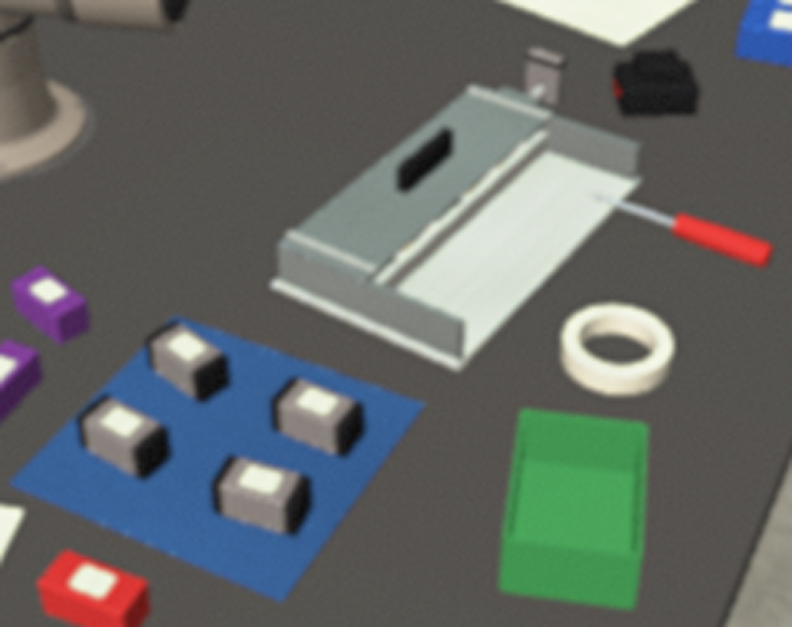

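The crop shows the four grey modules with black ends clear of the purple and red ones. Next I move to get a wrist view of the jig.

Call:
servo_tool([
  [[0,0,-0.03],[0,0,8.5]],
  [[0,0,-0.03],[0,0,8.5]],
  [[0,0,-0.03],[0,0,8.55]],
  [[0.022,-0.033,0],[0,0,0]],
  [[0.022,-0.033,0],[0,0,0]],
  [[0.022,-0.033,0],[0,0,0]],
  [[0.022,-0.033,0],[0,0,0]],
  [[0.022,-0.033,0],[0,0,0]],
  [[0.022,-0.033,0],[0,0,0]],
  [[0.022,-0.033,0],[0,0,0]],
  [[0.022,-0.033,0],[0,0,0]],
  [[0.022,-0.033,0],[0,0,0]],
  [[0.022,-0.033,0],[0,0,0]],
  [[0.022,-0.033,0],[0,0,0]],
  [[0.022,-0.033,0],[0,0,0]],
  [[0.022,-0.033,0],[0,0,0]],
  [[0.022,-0.033,0],[0,0,0]],
  [[0.022,-0.033,0],[0,0,0]],
  [[0.022,-0.033,0],[0,0,0]],
])

```text
time: 2.52
tool_pos: [578.9, 55.5, 316.3]
tcp_rot: [3.141, 0.001, -0.0]
contact_force: [0.0, -0.6, -0.6]
grip_width: 92.1
finger_force: 0.0
```

Run:
```python
from h import *
o=bot.get_obs();print(o['tool_pos'],o['tcp_rot'],o['time'])
m,im=shot('wrist','w1.png',None,1.42)
cv2.imwrite('pics/w1raw.png',im[:,:,::-1])
import pickle;pickle.dump(m,open('w1.pkl','wb'))
```

```text
[578.93838487  55.45036245 316.34924173] [ 3.14143305e+00  6.43130290e-04 -5.70246324e-05] 2.525
```

View pics/w1.png

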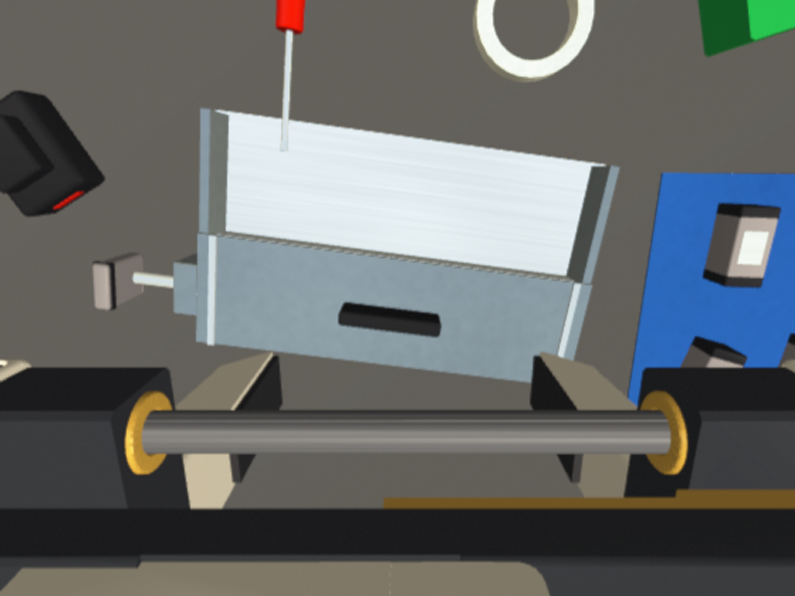

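The wrist view shows the bar at raw px (240–310, 212–237), the plate, the paddle top at (73,200), and the jig turned about −7°. The screwdriver tip lies over the back plate at (200,105). Next I measure the bar, plate and paddle numerically.

Run:
```python
from h import *
import pickle
m=pickle.load(open('w1.pkl','rb')); im=cv2.imread('pics/w1raw.png'); g=im.max(2)
print(im[190,72],im[200,85],im[205,180],im[222,280],im[228,280])
# bar
k=(g<60).astype(np.uint8); k[245:]=0;k[:,:200]=0;k[:,340:]=0
c=max(cv2.findContours(k,0,2)[0],key=cv2.contourArea)
hull=cv2.convexHull(c)[:,0]; q=cv2.approxPolyDP(cv2.convexHull(c),3,True)[:,0]; print('bar poly',q.tolist())
# lower edge = front top edge
xs=np.arange(247,303); ys=np.array([np.where(k[:,x])[0].max()+.5 for x in xs]); a,b=np.polyfit(xs,ys,1)
cols=np.where(k.any(0))[0]; print('cols',cols.min(),cols.max())
W=ray(m,[(x,a*x+b) for x in (cols.min(),cols.max()+1)],87); d=W[0]-W[1];print(W.round(1),'len',np.linalg.norm(d),'yaw',np.arctan2(-d[0],d[1]))
# paddle top
hsv=cv2.cvtColor(im,cv2.COLOR_BGR2HSV)
p=g[170:230,55:110]; k2=(p>135).astype(np.uint8)
for c in cv2.findContours(k2,0,2)[0]:
    if cv2.contourArea(c)>60:
        r=cv2.minAreaRect(c); bx=cv2.boxPoints(r)+[55,170]; w=ray(m,bx,75); print('pad',bx.round(0).tolist(),w.round(1).tolist(),w.mean(0),np.linalg.norm(np.diff(w,axis=0),axis=1))
# plate front edge
edge=[]
for x in list(range(160,165))+list(range(200,360,10)):
    col=np.abs(np.diff(im[225:275,x].astype(int).sum(1))); edge.append((x,225+col.argmax()+1,col.max()))
print(edge)
```

```text
[159 168 179] [108 114 121] [167 158 140] [19 18 18] [42 41 41]
bar poly [[239, 221], [242, 214], [306, 221], [309, 232], [306, 236], [243, 228]]
cols 239 309
[[523.2 113.5  87. ]
 [511.1  25.8  87. ]] len 88.53435598922152 yaw -0.1362051459926378
pad [[93.0, 191.0], [109.0, 191.0], [109.0, 204.0], [93.0, 204.0]] [[566.4, 293.1, 75.0], [566.4, 273.4, 75.0], [549.9, 275.9, 75.0], [549.9, 295.8, 75.0]] [558.12529211 284.56972081  75.        ] [19.69467634 16.70042927 19.91563227]
pad [[65.0, 186.0], [76.0, 186.0], [77.0, 217.0], [66.0, 217.0]] [[572.5, 326.6, 75.0], [573.1, 313.1, 75.0], [533.0, 318.3, 75.0], [532.4, 332.2, 75.0]] [552.76987507 322.5682622   75.        ] [13.57979969 40.4414519  13.9545421 ]
[(160, np.int64(243), np.int64(70)), (161, np.int64(244), np.int64(76)), (162, np.int64(244), np.int64(95)), (163, np.int64(244), np.int64(105)), (164, np.int64(244), np.int64(106)), (200, np.int64(248), np.int64(77)), (210, np.int64(250), np.int64(80)), (220, np.int64(251), np.int64(106)), (230, np.int64(252), np.int64(97)), (240, np.int64(229), np.int64(155)), (250, np.int64(230), np.int64(158)), (260, np.int64(232), np.int64(138)), (270, np.int64(233), np.int64(135)), (280, np.int64(234), np.int64(154)), (290, np.int64(235), np.int64(161)), (300, np.int64(237), np.int64(137)), (310, np.int64(262), np.int64(102)), (320, np.int64(263), np.int64(88)), (330, np.int64(264), np.int64(73)), (340, np.int64(266), np.int64(71)), (350, np.int64(267), np.int64(101))]
```

Run:
```python
from h import *
import pickle
m=pickle.load(open('w1.pkl','rb'))
e=np.array([(160,243),(162,244),(164,244),(200,248),(210,250),(220,251),(230,252),(310,262),(320,263),(330,264),(340,266),(350,267)])+[.5,0]
for z in(50,55):
    W=ray(m,e,z);a,b=np.polyfit(W[:,1],W[:,0],1);print(z,'yaw',-np.arctan(a),'perp dist of bar ctr',(524.1-(a*68.8+b))*np.cos(np.arctan(a)))
```

```text
50 yaw -0.1328908402888055 perp dist of bar ctr 57.12055865277049
55 yaw -0.13289084028880363 perp dist of bar ctr 54.919215293543495
```

Call:
servo_tool([
  [[-0.0275,-0.0067,0.02],[0,0,0]],
  [[-0.0275,-0.0067,0.02],[0,0,0]],
  [[0,0,0.015],[0,0,-10.3]],
  [[0,0,0.015],[0,0,-10.3]],
  [[0,0,0.015],[0,0,-10.3]],
  [[0,0,0.015],[0,0,-10.3]],
  [[0,0,0.015],[0,0,-10.3]],
  [[0,0,0.015],[0,0,-10.3]],
  [[0,0,0.015],[0,0,-10.3]],
  [[0,0,0.015],[0,0,-10.4]],
  [[0,0,0],[0,0,0]],
  [[0,0,0],[0,0,0]],
])

```text
time: 4.08
tool_pos: [523.7, 67.6, 157.2]
tcp_rot: [3.141, 0.0, 1.436]
contact_force: [0.5, -0.0, 0.3]
grip_width: 92.2
finger_force: 0.0
```

Run:
```python
from h import *
o=bot.get_obs();print(o['tool_pos'],o['tcp_rot'],o['joint_positions'].round(2))
go((524,69,100),(np.pi,0,1.4385))
shot('wrist','w2.png')
```

```text
[523.69593436  67.577837   157.16409481] [3.14098349e+00 2.83720727e-05 1.43618070e+00] [-0.02  0.41  1.62 -0.    1.11  0.12]
shift [0.0015 0.0001 0.0572] turn [ 0.03  0.   -0.13]
```

View pics/w2.png

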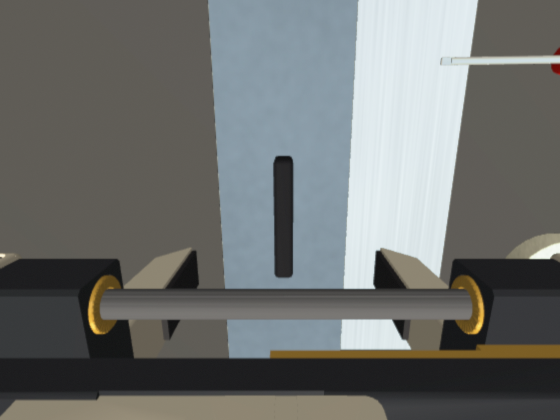

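The bar is centred between the fingers at (284,216) and vertical. I descend and grip.

Call:
servo_tool([
  [[0,0,0.03],[0,0,0]],
  [[0,0,0.03],[0,0,0]],
  [[0,0,0.02],[0,0,0]],
  [[0,0,0.015],[0,0,0]],
  [[0,0,0],[0,0,0]],
])

```text
time: 4.75
tool_pos: [523.2, 67.6, 61.2]
tcp_rot: [-3.14, 0.0, 1.439]
contact_force: [0.0, -0.2, 0.1]
grip_width: 92.1
finger_force: 0.0
```

Call:
servo_tool([
  [[0,0,0],[0,0,0]],
  [[0,0,0],[0,0,0]],
  [[0,0,0],[0,0,0]],
  [[0,0,0],[0,0,0]],
  [[0,0,0],[0,0,0]],
  [[0,0,0],[0,0,0]],
], fingers=0)

```text
time: 5.5
tool_pos: [523.5, 67.6, 61.7]
tcp_rot: [-3.142, 0.0, 1.44]
contact_force: [0.5, -0.8, -0.0]
grip_width: 36.7
finger_force: 0.0
```

Call:
servo_tool([
  [[0,0,0],[0,0,0]],
  [[0,0,0],[0,0,0]],
  [[0,0,0],[0,0,0]],
  [[0,0,0],[0,0,0]],
  [[0,0.012,0],[0,0,0]],
  [[0,0.012,0],[0,0,0]],
  [[0,0.012,0],[0,0,0]],
  [[0,0.012,0],[0,0,0]],
  [[0,0.012,0],[0,0,0]],
  [[0,0.012,0],[0,0,0]],
  [[0,0.012,0],[0,0,0]],
  [[0,0.012,0],[0,0,0]],
  [[0,0.009,0],[0,0,0]],
  [[0,0.003,0],[0,0,0]],
  [[0,0,0],[0,0,0]],
  [[0,0,0],[0,0,0]],
], fingers=0)

```text
time: 7.5
tool_pos: [625.7, 54.0, 61.6]
tcp_rot: [-3.13, 0.001, 1.44]
contact_force: [-21.2, -0.7, 12.7]
grip_width: 13.6
finger_force: 30.0
```

Run:
```python
from h import *
o=bot.get_obs();print(o['tool_pos'],o['contact_force'],o['moment'],o['grip_width'])
shot('wrist','w3.png')
```

```text
[625.6881961   54.03152485  61.56444716] [-21.18490386  -0.65711303  12.65863154] [-0.08803799  2.9129661  -0.02105711] 13.601186524955398
```

View pics/w3.png

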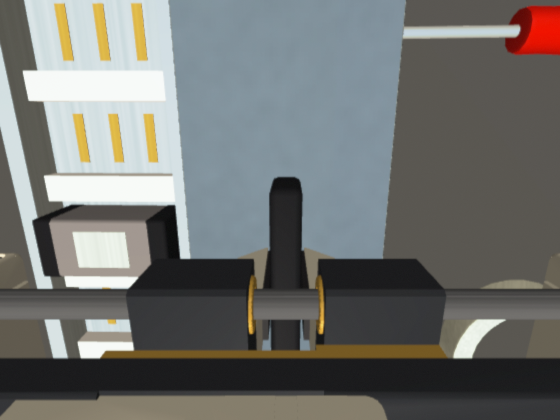

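Call:
servo_tool([
  [[0,0.003,0],[0,0,0]],
  [[0,0,0],[0,0,0]],
])

```text
time: 7.8
tool_pos: [625.6, 54.0, 61.4]
tcp_rot: [-3.123, 0.002, 1.441]
contact_force: [-31.2, -0.4, 18.7]
grip_width: 14.4
finger_force: 30.1
```

Call:
servo_tool([
  [[0,-0.007,0],[0,0,0]],
  [[0,0,0],[0,0,0]],
  [[0,0,0],[0,0,0]],
  [[0,0,0],[0,0,0]],
], fingers=0.5)

```text
time: 8.3
tool_pos: [627.1, 54.0, 61.6]
tcp_rot: [3.141, -0.0, 1.44]
contact_force: [0.3, 0.1, 0.3]
grip_width: 45.5
finger_force: 0.0
```

Call:
servo_tool([
  [[0,0,-0.02],[0,0,0]],
  [[0,0,-0.03],[0,0,0]],
  [[0,0,-0.03],[0,0,0]],
  [[0,0,-0.02],[0,0,10]],
  [[0,0,-0.02],[0,0,10]],
  [[0,0,-0.02],[0,0,10]],
  [[0,0,-0.02],[0,0,10]],
  [[0,0,-0.02],[0,0,10]],
  [[0,0,-0.02],[0,0,10]],
  [[0,0,-0.02],[0,0,10]],
  [[0,0,-0.02],[0,0,10]],
  [[0,0,-0.02],[0,0,10]],
  [[0,0,0],[0,0,0]],
  [[0,0,0],[0,0,0]],
])

```text
time: 10.05
tool_pos: [626.4, 54.1, 320.6]
tcp_rot: [3.141, 0.001, -0.128]
contact_force: [-0.0, -0.5, -0.2]
grip_width: 45.9
finger_force: 0.0
```

Run:
```python
from h import *
o=bot.get_obs();print(o['tool_pos'],o['tcp_rot'],o['time'])
m,im=shot('wrist','w4.png',None,1.42)
cv2.imwrite('pics/w4raw.png',im[:,:,::-1])
import pickle;pickle.dump(m,open('w4.pkl','wb'))
```

```text
[626.40002879  54.08167132 320.6225246 ] [ 3.14145223e+00  1.32751689e-03 -1.27652608e-01] 10.05
```

View pics/w4.png

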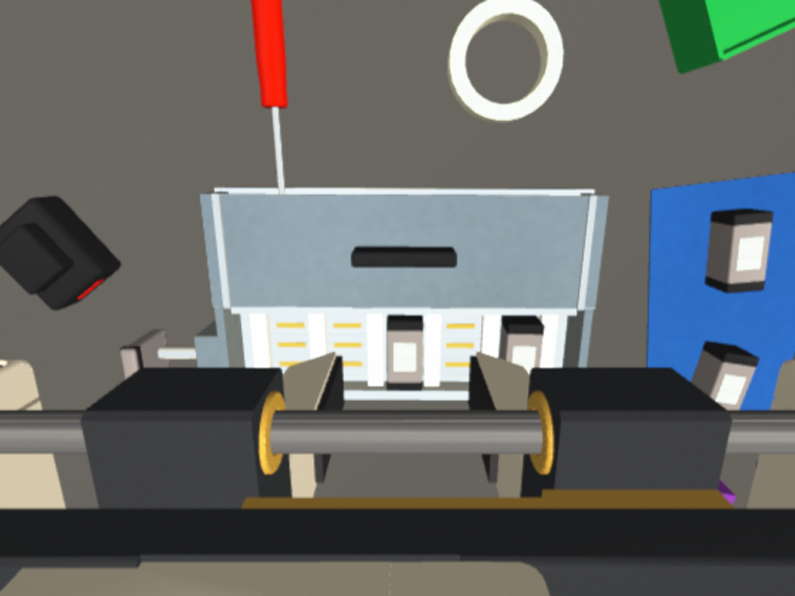

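Fitted modules are in pocket 3 (raw px (285,245)) and pocket 1 (368,240). Pockets 2, 4 and 5 are empty, and the cover is fully back. Next I measure the jig frame precisely.

Run:
```python
from h import *
import pickle
m=pickle.load(open('w4.pkl','rb')); im=cv2.imread('pics/w4raw.png'); g=im.max(2)
k=(g<60).astype(np.uint8); k[200:]=0;k[:165]=0;k[:,:200]=0;k[:,340:]=0
xs=np.arange(254,316); ys=np.array([np.where(k[:,x])[0].max()+1 for x in xs]); a,b=np.polyfit(xs,ys,1)
cols=np.where(k.any(0))[0]
W=ray(m,[(x,a*x+b) for x in (cols.min(),cols.max()+1)],87); d=W[0]-W[1]; yaw=np.arctan2(-d[0],d[1])
print('bar front',W.mean(0).round(1),'len',np.linalg.norm(d).round(1),'yaw',yaw.round(4))
# plate front edge z55, at rows ~217
e=[]
for x in range(170,410,6):
    c=g[205:230,x].astype(int); s=np.diff(c); e.append((x+.5,206+np.abs(s).argmax()))
W2=ray(m,e,55);a2,b2=np.polyfit(W2[:,1],W2[:,0],1);r=W2[:,0]-a2*W2[:,1]-b2; ok=abs(r)<3;a2,b2=np.polyfit(W2[ok,1],W2[ok,0],1);print('plate yaw',-np.arctan(a2).round(4),ok.sum(),'x at y54',a2*54+b2)
# row profile across pockets, rows 250
for r in(232,245): print(r,g[r,150:415].tolist())
```

```text
bar front [620.   56.8  87. ] len 87.8 yaw -0.1509
plate yaw -0.1423 26 x at y54 572.1558392522182
232 [77, 80, 114, 164, 172, 173, 173, 171, 150, 130, 126, 124, 123, 123, 125, 125, 125, 124, 124, 136, 208, 240, 244, 244, 244, 245, 248, 254, 254, 254, 254, 254, 254, 254, 254, 254, 254, 252, 242, 237, 238, 244, 245, 245, 245, 244, 244, 244, 244, 244, 244, 244, 243, 243, 243, 243, 243, 243, 244, 244, 243, 244, 244, 244, 244, 245, 246, 250, 254, 254, 254, 254, 254, 254, 254, 254, 254, 254, 250, 240, 243, 246, 246, 246, 245, 245, 244, 244, 244, 244, 244, 244, 244, 244, 244, 244, 244, 244, 244, 244, 244, 243, 243, 243, 244, 245, 245, 246, 251, 254, 254, 254, 254, 254, 254, 254, 254, 254, 254, 251, 245, 240, 142, 90, 88, 88, 88, 88, 87, 89, 88, 88, 89, 88, 89, 89, 89, 89, 89, 89, 89, 89, 89, 89, 89, 88, 75, 109, 229, 237, 253, 254, 254, 254, 254, 254, 254, 254, 254, 254, 249, 244, 243, 243, 241, 240, 240, 240, 240, 240, 240, 240, 240, 240, 240, 240, 240, 241, 241, 240, 241, 240, 240, 241, 242, 243, 244, 243, 235, 189, 245, 254, 254, 254, 254, 254, 254, 254, 254, 254, 254, 247, 166, 93, 79,
[... 878 characters left out ...]
176, 177, 186, 187, 196, 239, 250, 251, 251, 251, 251, 251, 251, 251, 251, 251, 251, 251, 251, 251, 243, 204, 189, 189, 187, 189, 223, 247, 254, 254, 254, 254, 254, 254, 254, 254, 254, 254, 246, 242, 241, 239, 234, 235, 235, 235, 235, 235, 235, 235, 235, 235, 235, 235, 235, 235, 235, 235, 236, 236, 236, 235, 239, 242, 242, 239, 200, 229, 253, 254, 254, 254, 254, 254, 254, 254, 254, 254, 248, 168, 94, 81, 81, 83, 101, 152, 180, 185, 190, 218, 246, 249, 249, 249, 250, 250, 250, 250, 250, 250, 249, 249, 249, 249, 248, 219, 191, 186, 189, 222, 253, 254, 254, 254, 254, 254, 254, 254, 253, 246, 243, 243, 243, 242, 239, 159, 92, 78, 79, 78, 79, 79, 79, 77, 79, 81, 106, 161, 172, 172, 172, 168, 135]
```

Run:
```python
from h import *
import pickle
m=pickle.load(open('w4.pkl','rb')); im=cv2.imread('pics/w4raw.png'); g=im.min(2)
print(im[245,183],im[245,200])
k=(im.max(2)>=252)
P=[];
for r in range(228,258,2):
    lab=np.where(k[r,150:415])[0]+150; runs=np.split(lab,np.where(np.diff(lab)>1)[0]+1)
    for q in runs:
        if 7<=len(q)<=13: P.append((q.mean()+.5,r+.5))
P=np.array(P);W=ray(m,P,18)
# assign rib by initial guess
yaw=-.135;o=np.array([520,68.])
for it in range(6):
    c,s=np.cos(yaw),np.sin(yaw);L=(W[:,:2]-o)@np.array([[c,-s],[s,c]])
    n=np.round((L[:,1]-30)/60)*60+30; res=L[:,1]-n; ok=(abs(res)<8)&(abs(n)<100)
    A=np.c_[np.ones(ok.sum()),L[ok,0],n[ok]];co=np.linalg.lstsq(A,res[ok],rcond=None)[0]
    print(ok.sum(),'off',co[0].round(2),'slope(yaw)',co[1].round(4),'scale',co[2].round(4),'yaw',yaw)
    yaw=yaw-co[1]; o=o+co[0]*np.array([-np.sin(yaw),np.cos(yaw)])
print(o,yaw, 'res',[(v,res[ok&(n==v)].mean().round(2)) for v in (-90,-30,30,90)])
```

```text
[254 254 254] [240 239 233]
52 off 2.03 slope(yaw) 0.0057 scale 0.0044 yaw -0.135
52 off 0.0 slope(yaw) 0.0115 scale 0.0044 yaw -0.1407300691040861
52 off 0.0 slope(yaw) 0.0229 scale 0.0046 yaw -0.1521870033129676
52 off 0.0 slope(yaw) 0.0458 scale 0.0054 yaw -0.17509709281211683
52 off 0.0 slope(yaw) 0.0919 scale 0.0086 yaw -0.22093073859115195
52 off 0.0 slope(yaw) 0.1855 scale 0.0215 yaw -0.3127938038124623
[520.28502522  70.01082783] -0.4982879006895855 res [(-90, np.float64(2.88)), (-30, np.float64(0.81)), (30, np.float64(0.29)), (90, np.float64(0.45))]
```

Call:
servo_tool([
  [[0,0.02,0],[0,0,0]],
  [[0,0.036,0],[0,0,0]],
  [[0,0.036,0],[0,0,0]],
  [[0,0.036,0],[0,0,0]],
  [[0,0.036,0],[0,0,0]],
  [[0,0.036,0],[0,0,0]],
  [[0,0.036,0],[0,0,0]],
  [[0,0.036,0],[0,0,0]],
  [[0,0.036,0],[0,0,0]],
  [[0,0.036,0],[0,0,0]],
  [[0,0,0],[0,0,0]],
  [[0,0,0],[0,0,0]],
])

```text
time: 11.6
tool_pos: [581.1, -287.2, 321.3]
tcp_rot: [-3.141, 0.001, -0.131]
contact_force: [-0.3, 0.5, 0.8]
grip_width: 46.3
finger_force: 0.0
```

```bash
cat >> h.py <<'E'
O=np.array([519.5,70.]); YAW=-.133
def jig(p):
    c,s=np.cos(YAW),np.sin(YAW); p=np.array(p,float); return O+np.array([c*p[0]-s*p[1],s*p[0]+c*p[1]])
def loose(m,im):
    "white labels (z=39) on the mat: blue surrounds; returns world centre and label rect axis"
    out=[]; k=((im.min(2)>200)).astype(np.uint8)
    for c in cv2.findContours(k,0,2)[0]:
        if not 60<cv2.contourArea(c)<1500: continue
        w=ray(m,c[:,0]+.5,39)[:,:2].astype(np.float32); r=cv2.minAreaRect(w); x,y=r[0]
        if 380<x<680 and -450<y<-170: out.append((np.round(r[0],1),np.round(r[1],1),round(r[2],1),cv2.boxPoints(r).round(0).tolist()))
    return out
E
python3 - <<'E'
from h import *
o=bot.get_obs();print(o['tool_pos'],o['tcp_rot'],o['time'])
m,im=shot('wrist','w5.png',None,1.42)
cv2.imwrite('pics/w5raw.png',im[:,:,::-1])
import pickle;pickle.dump(m,open('w5.pkl','wb'))
for l in loose(m,im): print(l, proj(m,np.r_[l[0],39]).round(0))
E
```

```text
[ 581.14371979 -287.18363739  321.33801943] [-3.14101832e+00  6.47739868e-04 -1.31223575e-01] 11.6
(array([ 439.2, -257.1]), array([22. , 30.3]), 73.1, [[422.0, -263.0], [451.0, -272.0], [457.0, -251.0], [428.0, -242.0]]) [[278. 274.]]
(array([ 580.2, -266.6]), array([22. , 30.3]), 87.8, [[565.0, -277.0], [595.0, -278.0], [596.0, -256.0], [566.0, -255.0]]) [[271. 178.]]
(array([ 584.4, -368.2]), array([30., 22.]), 6.6, [[568.0, -359.0], [571.0, -381.0], [601.0, -377.0], [598.0, -356.0]]) [[346. 165.]]
```

View pics/w5.png

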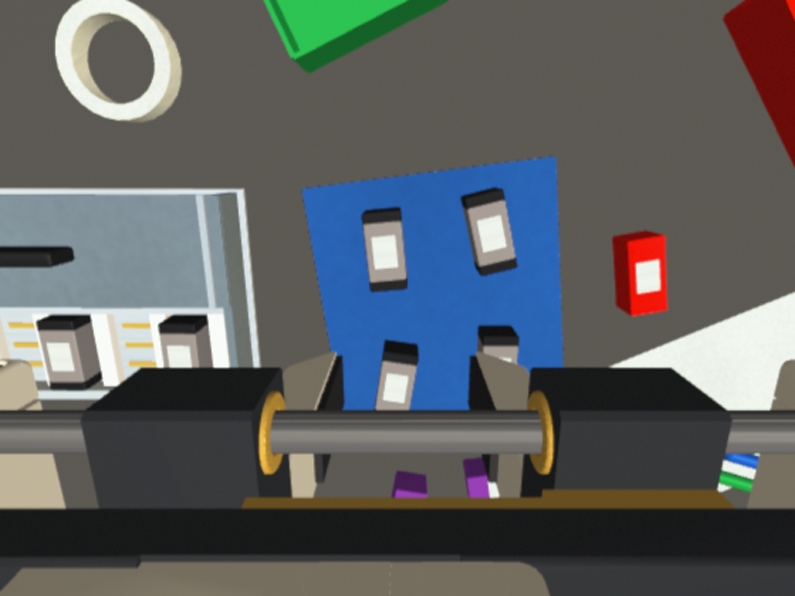

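The spares on the mat sit at raw px A (271,178), B (346,165), C (278,274) and D (350,250). The red one at (450,192) is off the mat and stays. I check that the labels are centred by looking at the module ends.

Run:
```python
from h import *
import pickle
m=pickle.load(open('w5.pkl','rb')); im=cv2.imread('pics/w5raw.png')
hsv=cv2.cvtColor(im,cv2.COLOR_BGR2HSV)
for n,(px,py),th in (('A',(271,178),-.038),('B',(346,165),.115)):
    nb=((hsv[:,:,1]<110)).astype(np.uint8); c=[c for c in cv2.findContours(nb,0,2)[0] if cv2.pointPolygonTest(c,(px,py),False)>0 and cv2.contourArea(c)<5000]
    c=max(c,key=cv2.contourArea); w=ray(m,c[:,0]+.5,39)[:,:2]; ctr=ray(m,(px,py),39)[0,:2]
    L=(w-ctr)@np.array([[np.cos(th),-np.sin(th)],[np.sin(th),np.cos(th)]]); print(n,ctr,'min',L.min(0).round(1),'max',L.max(0).round(1))
go((580.2,-266.6,150),(np.pi,0,-.038))
```

```text
Traceback (most recent call last):
ValueError: max() iterable argument is empty
```

Run:
```python
from h import *
import pickle
m=pickle.load(open('w5.pkl','rb')); im=cv2.imread('pics/w5raw.png')
hsv=cv2.cvtColor(im,cv2.COLOR_BGR2HSV)
for n,(px,py),th in (('A',(271,178),-.038),('B',(346,165),.115)):
    nb=((hsv[:,:,1]<110)).astype(np.uint8); c=[c for c in cv2.findContours(nb,1,2)[0] if cv2.pointPolygonTest(c,(px,py),False)>0 and cv2.contourArea(c)<5000]
    c=max(c,key=cv2.contourArea); w=ray(m,c[:,0]+.5,39)[:,:2]; ctr=ray(m,(px,py),39)[0,:2]
    L=(w-ctr)@np.array([[np.cos(th),-np.sin(th)],[np.sin(th),np.cos(th)]]); print(n,ctr,'min',L.min(0).round(1),'max',L.max(0).round(1))
go((580.2,-266.6,150),(np.pi,0,-.038))
```

```text
A [ 580.07745554 -266.4142405 ] min [-36.2 -19. ] max [39.7 17.6]
B [ 584.33120748 -367.57589845] min [-36.3 -18.5] max [39.5 20.4]
shift [-0.0038 -0.0196  0.1716] turn [-0.02  0.02 -5.29]
```

Call:
servo_tool([
  [[-0.003,-0.0196,0.02],[0,0,0]],
  [[0,0,0.04],[0,0,-5.3]],
  [[0,0,0.04],[0,0,0]],
  [[0,0,0.04],[0,0,0]],
  [[0,0,0.04],[0,0,0]],
  [[0,0,0],[0,0,0]],
  [[0,0,0],[0,0,0]],
], fingers=0.6)

```text
time: 12.52
tool_pos: [582.2, -267.0, 143.7]
tcp_rot: [3.14, -0.002, -0.037]
contact_force: [0.7, -0.3, 0.5]
grip_width: 55.0
finger_force: 0.0
```

Run:
```python
from h import *
go((580.9,-266.6,18),(np.pi,0,-.038))
m=bot.camera_model('wrist'); im=bot.capture('wrist')
for l in loose(m,im): print(l)
```

```text
shift [-0.0017 -0.0006  0.1257] turn [ 0.08 -0.14  0.03]
(array([ 455.1, -262.3]), array([33.1, 21.1]), 73.4, [[440.0, -275.0], [460.0, -281.0], [470.0, -249.0], [450.0, -243.0]])
(array([ 467.1, -183.5]), array([18. , 31.1]), 87.8, [[451.0, -192.0], [482.0, -193.0], [483.0, -175.0], [452.0, -174.0]])
```

Call:
servo_tool([
  [[-0.0015,-0.0005,0.03],[0,0,0]],
  [[0,0,0.04],[0,0,0]],
  [[0,0,0.035],[0,0,0]],
  [[0,0,0.02],[0,0,0]],
  [[0,0,0],[0,0,0]],
])

```text
time: 13.2
tool_pos: [579.9, -266.6, 17.0]
tcp_rot: [-3.142, 0.0, -0.038]
contact_force: [-0.6, 0.6, 0.3]
grip_width: 54.6
finger_force: 0.0
```

Call:
servo_tool([
  [[0,0,0],[0,0,0]],
  [[0,0,0],[0,0,0]],
  [[0,0,0],[0,0,0]],
  [[0,0,0],[0,0,0]],
  [[0,0,0],[0,0,0]],
], fingers=0)

```text
time: 13.82
tool_pos: [580.5, -267.1, 18.3]
tcp_rot: [3.14, -0.002, -0.038]
contact_force: [-1.5, 0.4, 7.0]
grip_width: 35.8
finger_force: 30.0
```

Call:
servo_tool([
  [[0,0,-0.02],[0,0,0]],
  [[0,0,-0.04],[0,0,0]],
  [[0,0,-0.04],[0,0,5.4]],
  [[-0.005,-0.0154,0],[0,0,0]],
  [[-0.0125,-0.0313,0],[0,0,0]],
  [[-0.0125,-0.0313,0],[0,0,0]],
  [[-0.0125,-0.0313,0],[0,0,0]],
  [[-0.0125,-0.0313,0],[0,0,0]],
  [[-0.0125,-0.0313,0],[0,0,0]],
  [[-0.0125,-0.0313,0],[0,0,0]],
  [[-0.0125,-0.0313,0],[0,0,0]],
  [[-0.0125,-0.0313,0],[0,0,0]],
  [[0,0,0],[0,0,0]],
  [[0,0,0],[0,0,0]],
])

```text
time: 15.58
tool_pos: [510.4, 10.8, 116.0]
tcp_rot: [3.141, 0.001, -0.132]
contact_force: [-0.3, 0.0, -1.9]
grip_width: 35.8
finger_force: 30.0
```

Run:
```python
from h import *
import pickle
print(bot.get_obs()['grip_width']); t=jig((0,-60)); print(t); go((*t,22),(np.pi,0,YAW))
m,im=shot('wrist','w6.png',None,1.42); cv2.imwrite('pics/w6raw.png',im[:,:,::-1]); pickle.dump(m,open('w6.pkl','wb'))
```

```text
35.76564727244496
[511.54350557  10.52988821]
shift [0.0013 0.0001 0.094 ] turn [0.02 0.06 0.08]
```

View pics/w6.png

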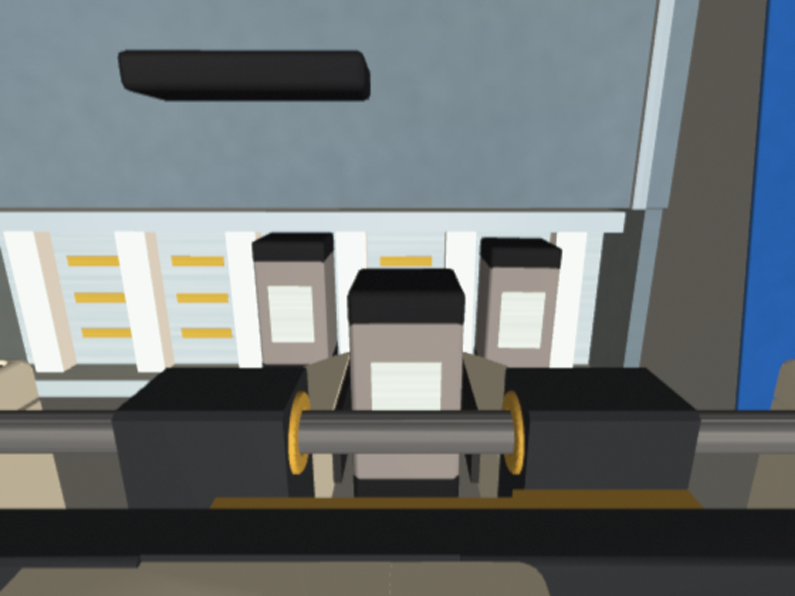

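The module hangs centred over pocket 2: module column 406, pocket middle 405. I check the x alignment against the back wall's inner edge, at about row 232 of the view.

Run:
```python
from h import *
import pickle
m=pickle.load(open('w6.pkl','rb')); im=cv2.imread('pics/w6raw.png')
for p in [(52,-60,30),(42,-60,30),(42,-60,18),(56,-60,55),(42,-30,18),(42,-90,18),(38,0,42),(-38,0,42),(42,60,30),(56,60,55)]: print(p,(proj(m,np.r_[jig(p[:2]),p[2]])*1.42).round(0))
print(im[140:175,295].max(1).tolist()); print(im[140:175,80].max(1).tolist())
```

```text
(52, -60, 30) [[407. 210.]]
(42, -60, 30) [[407. 229.]]
(42, -60, 18) [[407. 227.]]
(56, -60, 55) [[407. 206.]]
(42, -30, 18) [[352. 227.]]
(42, -90, 18) [[462. 227.]]
(38, 0, 42) [[286. 241.]]
(-38, 0, 42) [[296. 381.]]
(42, 60, 30) [[175. 229.]]
(56, 60, 55) [[145. 205.]]
[145, 145, 146, 147, 148, 142, 117, 96, 112, 173, 227, 231, 231, 231, 231, 231, 231, 231, 231, 231, 231, 231, 230, 227, 225, 225, 227, 230, 230, 228, 225, 225, 227, 228, 227]
[155, 155, 155, 155, 154, 144, 123, 108, 125, 181, 225, 228, 228, 228, 228, 228, 228, 228, 227, 227, 227, 227, 230, 234, 236, 231, 228, 229, 227, 226, 225, 225, 226, 226, 226]
```

Call:
servo_tool([
  [[0,-0.0003,0.025],[0,0,0]],
  [[0,0,0.03],[0,0,0]],
  [[0,0,0.02],[0,0,0]],
  [[0,0,0.01],[0,0,0]],
  [[0,0,0.008],[0,0,0]],
  [[0,0,0],[0,0,0]],
])

```text
time: 16.38
tool_pos: [510.9, 10.8, 23.6]
tcp_rot: [3.142, 0.0, -0.133]
contact_force: [-0.2, 0.0, -2.2]
grip_width: 35.8
finger_force: 30.0
```

Call:
servo_tool([
  [[0,0,0.0015],[0,0,0]],
  [[0,0,0.001],[0,0,0]],
  [[0,0,0],[0,0,0]],
])

```text
time: 16.75
tool_pos: [511.0, 11.1, 21.5]
tcp_rot: [3.141, -0.001, -0.133]
contact_force: [0.8, 0.2, -2.0]
grip_width: 36.1
finger_force: 30.0
```

Call:
servo_tool([
  [[0,0,0],[0,0,0]],
  [[0,0,0],[0,0,0]],
  [[0,0,0],[0,0,0]],
], fingers=0.46)

```text
time: 17.12
tool_pos: [511.0, 11.0, 21.3]
tcp_rot: [3.142, -0.0, -0.133]
contact_force: [-0.1, 0.1, 0.5]
grip_width: 42.1
finger_force: 0.0
```

Call:
servo_tool([
  [[0,0,-0.02],[0,0,0]],
  [[0,0,-0.04],[0,0,0]],
  [[0,0,-0.04],[0,0,0]],
  [[0.0126,0.0297,-0.02],[0,0,0]],
  [[0.0126,0.0297,-0.02],[0,0,0]],
  [[0.0126,0.0297,-0.02],[0,0,0]],
  [[0.0126,0.0297,-0.02],[0,0,0]],
  [[0.0126,0.0297,-0.02],[0,0,0]],
  [[0.0126,0.0297,-0.02],[0,0,0]],
  [[0.0126,0.0297,-0.02],[0,0,0]],
  [[0.0126,0.0297,-0.02],[0,0,0]],
  [[0.0126,0.0297,-0.01],[0,0,0]],
  [[0.0126,0.0297,0],[0,0,0]],
  [[0,0,0],[0,0,0]],
  [[0,0,0],[0,0,0]],
], fingers=0.6)

```text
time: 19.0
tool_pos: [596.3, -299.3, 290.9]
tcp_rot: [-3.141, 0.001, -0.133]
contact_force: [-0.2, 0.7, 0.3]
grip_width: 54.8
finger_force: 0.0
```

```bash
sed -i 's/519.5,70\./518.5,70.5/' h.py
python3 - <<'E'
from h import *
m,im=shot('wrist','w7.png')
for l in loose(m,im): print(l)
for i in (4,5): print(jig((0,60*(i-3))))
E
```

```text
(array([ 452.5, -261.1]), array([24.8,  9.2]), 82.4, [[446.0, -273.0], [455.0, -274.0], [459.0, -249.0], [450.0, -248.0]])
(array([ 551.4, -393. ]), array([33.9, 25.3]), 6.4, [[533.0, -382.0], [536.0, -407.0], [570.0, -404.0], [567.0, -379.0]])
[526.45649443 129.97011179]
[534.41298886 189.44022358]
```

View pics/w7.png

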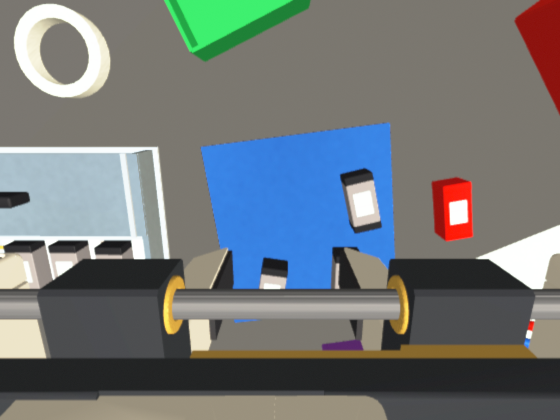

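One spare (B) was just knocked aside and is now at px (362,203). The label looks oversized, so I re-measure after it settles.

Call:
servo_tool([
  [[0,0,0],[0,0,0]],
  [[0,0,0],[0,0,0]],
  [[0,0,0],[0,0,0]],
])

```text
time: 19.42
tool_pos: [596.5, -299.6, 291.5]
tcp_rot: [3.141, -0.0, -0.132]
contact_force: [-0.3, -0.6, 0.8]
grip_width: 55.0
finger_force: 0.0
```

Run:
```python
from h import *
m=bot.camera_model('wrist');im=bot.capture('wrist');cv2.imwrite('pics/w8raw.png',im[:,:,::-1])
for l in loose(m,im): print(l,proj(m,np.r_[l[0],39]).round(0))
hsv=cv2.cvtColor(im[:,:,::-1].copy(),cv2.COLOR_BGR2HSV); nb=(hsv[:,:,1]<110).astype(np.uint8)
for c in cv2.findContours(nb,1,2)[0]:
    if cv2.pointPolygonTest(c,(362,203),False)>0 and cv2.contourArea(c)<6000:
        for z in (3,39,75): print(z,[np.round(v,1) for v in cv2.minAreaRect(ray(m,c[:,0]+.5,z)[:,:2].astype(np.float32))])
```

```text
(array([ 452.8, -261. ]), array([23.5,  9.2]), 82.4, [[447.0, -272.0], [456.0, -273.0], [459.0, -250.0], [450.0, -249.0]]) [[272. 286.]]
(array([ 551.4, -393.1]), array([33.8, 25.1]), 6.5, [[533.0, -383.0], [536.0, -407.0], [570.0, -404.0], [567.0, -379.0]]) [[363. 204.]]
3 [array([ 544.9, -397.9]), array([86.6, 42.9]), np.float64(6.1)]
39 [array([ 555. , -390.7]), array([79.7, 39.5]), np.float64(6.1)]
75 [array([ 565.1, -383.5]), array([72.7, 36. ]), np.float64(6.1)]
```

Run:
```python
from h import *
go((552.5,-392.5,120),(np.pi,0,.11))
```

```text
shift [-0.0314  0.0977  0.1714] turn [ 1.000e-02 -1.000e-02 -1.389e+01]
```

Call:
servo_tool([
  [[-0.0105,0.0325,0.03],[0,0,0]],
  [[-0.0105,0.0325,0.03],[0,0,0]],
  [[-0.0105,0.0325,0.03],[0,0,0]],
  [[0,0,0.04],[0,0,-7]],
  [[0,0,0.04],[0,0,-6.9]],
  [[0,0,0],[0,0,0]],
  [[0,0,0],[0,0,0]],
])

```text
time: 20.35
tool_pos: [553.2, -393.0, 123.1]
tcp_rot: [3.14, -0.002, 0.108]
contact_force: [0.2, -0.1, 1.5]
grip_width: 55.2
finger_force: 0.0
```

Run:
```python
from h import *
go((552.5,-392.5,18),(np.pi,0,.11))
shot('wrist','w9.png')
```

```text
shift [-0.0008 -0.0008  0.1051] turn [ 0.12 -0.1  -0.13]
```

View pics/w9.png

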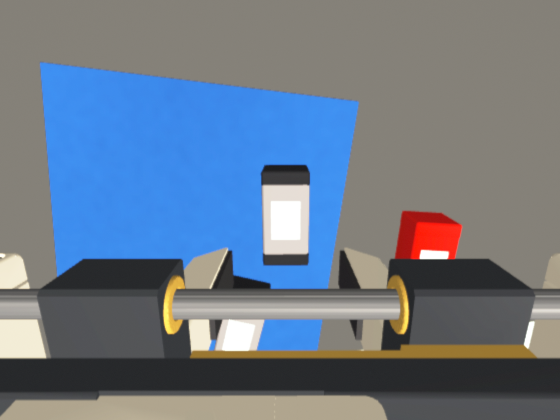

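The module is centred between the fingers at (286,215) and square to them. I go down and grip.

Call:
servo_tool([
  [[-0.0005,-0.0005,0.03],[0,0,0]],
  [[0,0,0.04],[0,0,0]],
  [[0,0,0.025],[0,0,0]],
  [[0,0,0.009],[0,0,0]],
  [[0,0,0],[0,0,0]],
])

```text
time: 21.02
tool_pos: [552.4, -392.5, 18.5]
tcp_rot: [3.14, -0.001, 0.109]
contact_force: [0.2, -0.5, -0.1]
grip_width: 54.9
finger_force: 0.0
```

Call:
servo_tool([
  [[0,0,0],[0,0,0]],
  [[0,0,0],[0,0,0]],
  [[0,0,0],[0,0,0]],
  [[0,0,0],[0,0,0]],
  [[0,0,0],[0,0,0]],
], fingers=0)

```text
time: 21.65
tool_pos: [552.3, -392.5, 18.4]
tcp_rot: [3.14, -0.001, 0.11]
contact_force: [-0.8, -0.1, 5.3]
grip_width: 35.9
finger_force: 30.0
```

Call:
servo_tool([
  [[0,0,-0.02],[0,0,0]],
  [[0,0,-0.04],[0,0,0]],
  [[0,0,-0.04],[0,0,7]],
  [[0,0,0],[0,0,6.9]],
  [[-0.004,-0.02,0],[0,0,0]],
  [[-0.0061,-0.033,0],[0,0,0]],
  [[-0.0061,-0.033,0],[0,0,0]],
  [[-0.0061,-0.033,0],[0,0,0]],
  [[-0.0061,-0.033,0],[0,0,0]],
  [[-0.0061,-0.033,0],[0,0,0]],
  [[-0.0061,-0.033,0],[0,0,0]],
  [[-0.0061,-0.033,0],[0,0,0]],
  [[-0.0061,-0.033,0],[0,0,0]],
  [[-0.0061,-0.033,0],[0,0,0]],
  [[-0.0061,-0.033,0],[0,0,0]],
  [[-0.0061,-0.033,0],[0,0,0]],
  [[-0.0061,-0.033,0],[0,0,0]],
  [[-0.0061,-0.033,0],[0,0,0]],
  [[-0.0061,-0.033,0],[0,0,0]],
  [[-0.0061,-0.033,0],[0,0,0]],
])

```text
time: 24.15
tool_pos: [525.2, 132.2, 118.1]
tcp_rot: [-3.142, -0.0, -0.133]
contact_force: [0.1, -0.7, -1.7]
grip_width: 35.9
finger_force: 30.0
```

Run:
```python
from h import *
print(bot.get_obs()['grip_width']);go((*jig((0,60)),24),(np.pi,0,YAW))
```

```text
35.92050252978652
shift [0.0015 0.002  0.0941] turn [-0.   -0.03  0.01]
```

Call:
servo_tool([
  [[0.0015,0.002,0],[0,0,0]],
  [[0,0,0],[0,0,0]],
])

```text
time: 24.4
tool_pos: [526.6, 128.5, 117.7]
tcp_rot: [3.141, -0.0, -0.133]
contact_force: [0.7, -0.6, -1.8]
grip_width: 35.7
finger_force: 30.0
```

```bash
cat >> h.py <<'E'
def held(im):
    "dark back end cap of the held module, raw px box; w6 gave the good reference"
    k=(im.max(2)<60).astype(np.uint8); k[229:]=0; k[:186]=0; k[:,:235]=0; k[:,340:]=0
    c=max(cv2.findContours(k,0,2)[0],key=cv2.contourArea); return cv2.boundingRect(c)
def pocketcheck(m,im,y):
    "predicted and seen rib centres (z 18) either side of pocket at jig y, seen along row of x=36"
    for yy in (y-30,y+30):
        p=proj(m,np.r_[jig((36,yy)),18])[0]; r=int(p[1]); k=np.where(im[r].max(1)>=250)[0]; k=k[abs(k-p[0])<14]
        print('rib',yy,'pred',p.round(1),'seen',(k.mean()+.5) if len(k) else None,len(k))
E
python3 - <<'E'
from h import *
import pickle
im6=cv2.imread('pics/w6raw.png')[:,:,::-1]; print('ref',held(im6)); pocketcheck(pickle.load(open('w6.pkl','rb')),im6,-60)
m=bot.camera_model('wrist');im=bot.capture('wrist'); print('now',held(im)); pocketcheck(m,im,60); go((*jig((0,60)),24))
E
```

```text
ref (245, 189, 82, 39)
rib -90 pred [324.8 168.8] seen None 0
rib -30 pred [247.4 168.7] seen None 0
now (245, 190, 82, 39)
rib 30 pred [323.  169.3] seen 323.5 19
rib 90 pred [246.1 169.2] seen 246.0 18
shift [-0.0004 -0.0018  0.0936] turn [0. 0. 0.]
```

Call:
servo_tool([
  [[0,0,0.02],[0,0,0]],
  [[0,0,0.03],[0,0,0]],
  [[0,0,0.02],[0,0,0]],
  [[0,0,0],[0,0,0]],
  [[0,0,0],[0,0,0]],
])

```text
time: 25.08
tool_pos: [527.2, 128.4, 48.1]
tcp_rot: [-3.141, -0.001, -0.134]
contact_force: [0.2, -0.5, -1.9]
grip_width: 35.8
finger_force: 30.0
```

Call:
servo_tool([
  [[-0.0008,-0.0016,0],[0,0,0]],
  [[0,0,0.012],[0,0,0]],
  [[0,0,0.008],[0,0,0]],
  [[0,0,0.006],[0,0,0]],
  [[0,0,0],[0,0,0]],
])

```text
time: 25.7
tool_pos: [525.9, 130.6, 21.0]
tcp_rot: [3.141, 0.0, -0.133]
contact_force: [0.0, -0.7, 0.3]
grip_width: 35.7
finger_force: 30.0
```

Call:
servo_tool([
  [[0,0,0.0005],[0,0,0]],
  [[0,0,0],[0,0,0]],
  [[0,0,0],[0,0,0]],
  [[0,0,0],[0,0,0]],
], fingers=0.46)

```text
time: 26.2
tool_pos: [526.0, 130.6, 20.7]
tcp_rot: [3.142, -0.0, -0.133]
contact_force: [0.8, 0.8, -0.6]
grip_width: 42.2
finger_force: 0.0
```

Call:
servo_tool([
  [[0,0,-0.02],[0,0,0]],
  [[0,0,-0.04],[0,0,0]],
  [[0,0,-0.04],[0,0,0]],
  [[0.0034,0.0315,-0.01],[0,0,0]],
  [[0.0034,0.0315,-0.01],[0,0,0]],
  [[0.0034,0.0315,-0.01],[0,0,0]],
  [[0.0034,0.0315,-0.01],[0,0,0]],
  [[0.0034,0.0315,-0.01],[0,0,0]],
  [[0.0034,0.0315,-0.01],[0,0,0]],
  [[0.0034,0.0315,-0.01],[0,0,0]],
  [[0.0034,0.0315,-0.01],[0,0,0]],
  [[0.0034,0.0315,-0.01],[0,0,0]],
  [[0.0034,0.0315,-0.01],[0,0,0]],
  [[0.0034,0.0315,-0.01],[0,0,0]],
  [[0.0034,0.0315,-0.01],[0,0,0]],
  [[0.0034,0.0315,-0.01],[0,0,0]],
  [[0,0,0],[0,0,0]],
  [[0,0,0],[0,0,0]],
], fingers=0.6)

```text
time: 28.45
tool_pos: [515.3, -280.5, 250.3]
tcp_rot: [-3.141, 0.001, -0.133]
contact_force: [-0.4, 0.3, -0.0]
grip_width: 55.2
finger_force: 0.0
```

Run:
```python
from h import *
m,im=shot('wrist','w10.png')
for l in loose(m,im): print(l,proj(m,np.r_[l[0],39]).round(0))
```

```text
(array([ 439.4, -257.1]), array([22.5, 30.8]), 73.6, [[421.0, -264.0], [451.0, -272.0], [457.0, -251.0], [428.0, -242.0]]) [[275. 250.]]
(array([ 443.6, -364.2]), array([22.6, 30.1]), 82.4, [[427.0, -373.0], [457.0, -377.0], [460.0, -355.0], [430.0, -351.0]]) [[365. 236.]]
```

Run:
```python
from h import *
go((440.2,-257.3,110),(np.pi,0,-.287))
```

```text
shift [-0.0774 -0.0126  0.1404] turn [-0.04  0.05  8.87]
```

Call:
servo_tool([
  [[-0.0258,-0.0042,0.035],[0,0,0]],
  [[-0.0258,-0.0042,0.035],[0,0,0]],
  [[-0.0258,-0.0042,0.035],[0,0,0]],
  [[0,0,0.035],[0,0,8.9]],
  [[0,0,0],[0,0,0]],
  [[0,0,0],[0,0,0]],
])

```text
time: 29.25
tool_pos: [441.4, -258.4, 111.9]
tcp_rot: [3.141, -0.002, -0.284]
contact_force: [0.1, 0.1, 0.3]
grip_width: 55.3
finger_force: 0.0
```

Run:
```python
from h import *
go((440.2,-257.3,18),(np.pi,0,-.287))
m=bot.camera_model('wrist');im=bot.capture('wrist');cv2.imwrite('pics/w11raw.png',im[:,:,::-1])
print('label expected px',proj(m,(439.4,-257.1,39)).round(0))
for l in loose(m,im): print(l,proj(m,np.r_[l[0],39]).round(0))
```

```text
shift [-0.0016 -0.0008  0.0939] turn [ 0.04 -0.09  0.15]
label expected px [[285. 226.]]
(array([ 396.4, -440.8]), array([20.7, 63.2]), 86.5, [[364.0, -449.0], [427.0, -453.0], [429.0, -432.0], [365.0, -429.0]]) [[545. 213.]]
```

Call:
servo_tool([
  [[-0.001,-0.0008,0.03],[0,0,0]],
  [[0,0,0.035],[0,0,0]],
  [[0,0,0.02],[0,0,0]],
  [[0,0,0.008],[0,0,0]],
  [[0,0,0],[0,0,0]],
])

```text
time: 29.92
tool_pos: [440.3, -257.7, 18.4]
tcp_rot: [3.141, -0.001, -0.287]
contact_force: [-0.2, -1.1, 0.2]
grip_width: 55.0
finger_force: 0.0
```

Call:
servo_tool([
  [[0,0,0],[0,0,0]],
  [[0,0,0],[0,0,0]],
  [[0,0,0],[0,0,0]],
  [[0,0,0],[0,0,0]],
  [[0,0,0],[0,0,0]],
], fingers=0)

```text
time: 30.55
tool_pos: [440.2, -257.7, 18.5]
tcp_rot: [3.141, -0.001, -0.288]
contact_force: [-1.5, 0.0, 5.6]
grip_width: 35.7
finger_force: 30.0
```

Call:
servo_tool([
  [[0,0,-0.02],[0,0,0]],
  [[0,0,-0.04],[0,0,0]],
  [[0,0,-0.04],[0,0,-8.9]],
  [[0.002,-0.018,0],[0,0,0]],
  [[0.00228,-0.03125,0],[0,0,0]],
  [[0.00228,-0.03125,0],[0,0,0]],
  [[0.00228,-0.03125,0],[0,0,0]],
  [[0.00228,-0.03125,0],[0,0,0]],
  [[0.00228,-0.03125,0],[0,0,0]],
  [[0.00228,-0.03125,0],[0,0,0]],
  [[0.00228,-0.03125,0],[0,0,0]],
  [[0.00228,-0.03125,0],[0,0,0]],
  [[0.00228,-0.03125,0],[0,0,0]],
  [[0.00228,-0.03125,0],[0,0,0]],
  [[0.00228,-0.03125,0],[0,0,0]],
  [[0.00228,-0.03125,0],[0,0,0]],
  [[0.00228,-0.03125,0],[0,0,0]],
  [[0.00228,-0.03125,0],[0,0,0]],
  [[0,0,0],[0,0,0]],
  [[0,0,0],[0,0,0]],
])

```text
time: 33.05
tool_pos: [532.5, 189.5, 116.4]
tcp_rot: [3.14, 0.003, -0.133]
contact_force: [-0.6, -0.9, -2.0]
grip_width: 36.1
finger_force: 30.0
```

Run:
```python
from h import *
print(bot.get_obs()['grip_width']);go((*jig((0,120)),48),(np.pi,0,YAW))
m,im=shot('wrist','w12.png'); print('now',held(im)); pocketcheck(m,im,120)
```

```text
36.0822899702438
shift [ 0.0021 -0.0003  0.0684] turn [0.07 0.15 0.  ]
now (246, 190, 81, 39)
rib 90 pred [324.7 166.2] seen 325.0 20
rib 150 pred [247.2 166.2] seen 247.0 20
```

Call:
servo_tool([
  [[0.0015,0,0.02],[0,0,0]],
  [[0,0,0.03],[0,0,0]],
  [[0,0,0.018],[0,0,0]],
  [[0,0,0],[0,0,0]],
  [[0,0,0],[0,0,0]],
])

```text
time: 33.72
tool_pos: [535.6, 189.0, 50.4]
tcp_rot: [-3.141, -0.001, -0.134]
contact_force: [0.0, 0.7, -2.2]
grip_width: 35.8
finger_force: 30.0
```

Call:
servo_tool([
  [[-0.001,-0.0005,0.01],[0,0,0]],
  [[0,0,0.01],[0,0,0]],
  [[0,0,0.005],[0,0,0]],
  [[0,0,0.004],[0,0,0]],
  [[0,0,0],[0,0,0]],
])

```text
time: 34.35
tool_pos: [534.1, 190.1, 21.4]
tcp_rot: [3.141, 0.0, -0.133]
contact_force: [-3.6, 0.2, 6.1]
grip_width: 35.9
finger_force: 30.0
```

Call:
servo_tool([
  [[0,0,0.0005],[0,0,0]],
  [[0,0,0],[0,0,0]],
  [[0,0,0],[0,0,0]],
  [[0,0,0],[0,0,0]],
], fingers=0.46)

```text
time: 34.85
tool_pos: [534.3, 190.0, 20.1]
tcp_rot: [3.142, -0.0, -0.133]
contact_force: [-0.6, -0.3, 0.6]
grip_width: 42.1
finger_force: 0.0
```

Call:
servo_tool([
  [[0,0,-0.02],[0,0,0]],
  [[0,0,-0.04],[0,0,0]],
  [[0,0,-0.05],[0,0,0]],
  [[0.021,0.025,-0.04],[0,0,0]],
  [[0.021,0.025,-0.04],[0,0,0]],
  [[0.021,0.025,-0.04],[0,0,0]],
  [[0.021,0.025,-0.04],[0,0,0]],
  [[0,0,0],[0,0,0]],
  [[0,0,0],[0,0,0]],
])

```text
time: 35.98
tool_pos: [603.7, 80.0, 289.2]
tcp_rot: [3.142, 0.002, -0.133]
contact_force: [0.3, 0.2, 0.1]
grip_width: 42.2
finger_force: 0.0
```

Run:
```python
from h import *
m,im=shot('wrist','w13.png',(100,100,450,300),2.2)
```

```text
(no output)
```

View pics/w13.png

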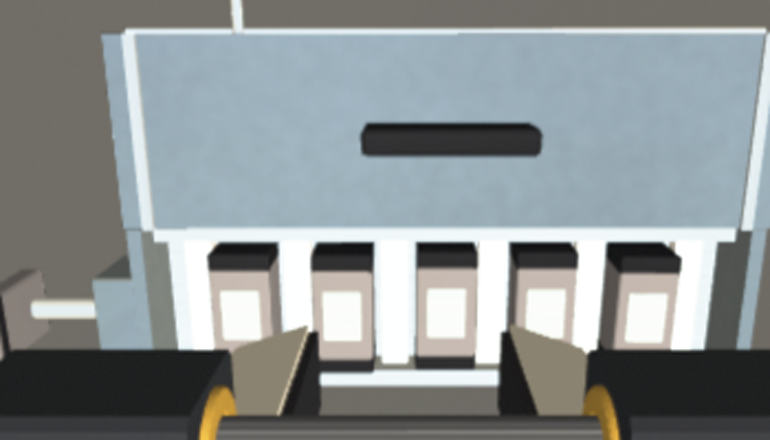

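All five pockets hold flat modules. In the crop they appear at x = 240, 342, 446, 545 and 647, all at the same height, so I go to the bar to shut the cover.

Call:
servo_tool([
  [[0.0124,0.0105,0],[0,0,0]],
  [[0.0124,0.0105,0],[0,0,0]],
  [[0,0,0.015],[0,0,-10]],
  [[0,0,0.015],[0,0,-10]],
  [[0,0,0.015],[0,0,-10]],
  [[0,0,0.015],[0,0,-10]],
  [[0,0,0.015],[0,0,-10]],
  [[0,0,0.015],[0,0,-10]],
  [[0,0,0.015],[0,0,-10]],
  [[0,0,0.015],[0,0,-10]],
  [[0,0,0.015],[0,0,-10]],
  [[0,0,0],[0,0,0]],
  [[0,0,0],[0,0,0]],
], fingers=0.6)

```text
time: 37.65
tool_pos: [626.7, 55.3, 155.5]
tcp_rot: [3.141, 0.0, 1.434]
contact_force: [-0.3, -0.1, 0.0]
grip_width: 54.8
finger_force: 0.0
```

Run:
```python
from h import *
go((625.5,56,62),(np.pi,0,1.4378))
im=bot.capture('wrist'); k=np.where(im[200,240:330].max(1)<60)[0]+240; print('bar cols',k.min(),k.max()); k=np.where(im[160,240:330].max(1)<60)[0]+240; print(k[:1],k[-1:])
```

```text
shift [ 0.0005 -0.0013  0.0935] turn [ 0.04  0.   -0.2 ]
bar cols 276 293
[277] [292]
```

Centred: bar at columns 276–293, with the tool axis at about 285. I descend and grip.

Call:
servo_tool([
  [[0,-0.001,0.03],[0,0,0]],
  [[0,0,0.03],[0,0,0]],
  [[0,0,0.02],[0,0,0]],
  [[0,0,0.013],[0,0,0]],
  [[0,0,0],[0,0,0]],
])

```text
time: 38.33
tool_pos: [624.9, 55.8, 61.9]
tcp_rot: [-3.141, 0.0, 1.437]
contact_force: [-0.8, -1.1, 0.3]
grip_width: 54.9
finger_force: 0.0
```

Call:
servo_tool([
  [[0,0,0],[0,0,0]],
  [[0,0,0],[0,0,0]],
  [[0,0,0],[0,0,0]],
  [[0,0,0],[0,0,0]],
  [[0,0,0],[0,0,0]],
  [[0,0,0],[0,0,0]],
  [[0,0,0],[0,0,0]],
], fingers=0)

```text
time: 39.2
tool_pos: [625.3, 55.8, 62.4]
tcp_rot: [3.141, 0.0, 1.438]
contact_force: [1.6, -0.3, 0.5]
grip_width: 14.1
finger_force: 30.0
```

Call:
servo_tool([
  [[0,-0.012,0],[0,0,0]],
  [[0,-0.012,0],[0,0,0]],
  [[0,-0.012,0],[0,0,0]],
  [[0,-0.012,0],[0,0,0]],
  [[0,-0.012,0],[0,0,0]],
  [[0,-0.012,0],[0,0,0]],
  [[0,-0.012,0],[0,0,0]],
  [[0,-0.012,0],[0,0,0]],
  [[0,-0.008,0],[0,0,0]],
  [[0,-0.004,0],[0,0,0]],
  [[0,-0.002,0],[0,0,0]],
  [[0,0,0],[0,0,0]],
  [[0,0,0],[0,0,0]],
])

```text
time: 40.83
tool_pos: [518.9, 70.0, 62.4]
tcp_rot: [3.136, -0.0, 1.438]
contact_force: [11.3, -1.4, -3.9]
grip_width: 13.5
finger_force: 30.0
```

Call:
servo_tool([
  [[0,-0.003,0],[0,0,0]],
  [[0,0,0],[0,0,0]],
  [[0,0,0],[0,0,0]],
])

```text
time: 41.2
tool_pos: [519.0, 70.0, 62.4]
tcp_rot: [3.129, -0.001, 1.437]
contact_force: [21.0, -2.8, -12.6]
grip_width: 14.0
finger_force: 30.1
```

Call:
servo_tool([
  [[0,0.003,0],[0,0,0]],
  [[0,0,0],[0,0,0]],
  [[0,0,0],[0,0,0]],
  [[0,0,0],[0,0,0]],
], fingers=0.5)

```text
time: 41.7
tool_pos: [515.5, 70.5, 62.1]
tcp_rot: [-3.141, 0.0, 1.438]
contact_force: [0.6, -0.8, 0.3]
grip_width: 45.1
finger_force: 0.0
```

The cover is shut against its stop. Next I rise, turn and move over the plunger.

Call:
servo_tool([
  [[0,0,-0.02],[0,0,0]],
  [[0,0,-0.04],[0,0,0]],
  [[0,0,-0.04],[0,0,0]],
  [[0,0,0],[0,0,10]],
  [[0,0,0],[0,0,10]],
  [[0,0,0],[0,0,10]],
  [[0,0,0],[0,0,10]],
  [[0,0,0],[0,0,10]],
  [[0,0,0],[0,0,10]],
  [[0,0,0],[0,0,10]],
  [[0,0,0],[0,0,10]],
  [[0,0,0],[0,0,10]],
], fingers=0.42)

```text
time: 43.2
tool_pos: [515.7, 70.5, 162.1]
tcp_rot: [3.141, 0.0, -0.138]
contact_force: [-0.5, 0.2, 1.2]
grip_width: 38.2
finger_force: 0.0
```

Call:
servo_tool([
  [[0.0003,-0.016,0],[0,0,0]],
  [[0.0003,-0.03,0],[0,0,0]],
  [[0.0003,-0.03,0],[0,0,0]],
  [[0.0003,-0.03,0],[0,0,0]],
  [[0.0003,-0.03,0],[0,0,0]],
  [[0.0003,-0.03,0],[0,0,0]],
  [[0.0003,-0.03,0],[0,0,0]],
  [[0.0003,-0.03,0],[0,0,0]],
  [[0.0003,-0.029,0],[0,0,0]],
  [[0,0,0],[0,0,0]],
  [[0,0,0],[0,0,0]],
])

```text
time: 44.58
tool_pos: [551.9, 322.9, 161.9]
tcp_rot: [3.141, 0.001, -0.13]
contact_force: [0.7, -0.0, -0.8]
grip_width: 38.8
finger_force: 0.0
```

```bash
sed -i 's/518.5,70.5/518.7,70.2/' h.py
python3 - <<'E'
from h import *
print(jig((0,255)));go((*jig((0,255)),43),(np.pi,0,YAW))
m,im=shot('wrist','w14.png',None,1.42); print((proj(m,np.r_[jig((0,255)),75])*1.42).round())
E
```

```text
[552.51510132 322.94797511]
shift [ 0.0007 -0.0002  0.1189] turn [0.04 0.03 0.16]
[[406. 308.]]
```

View pics/w14.png

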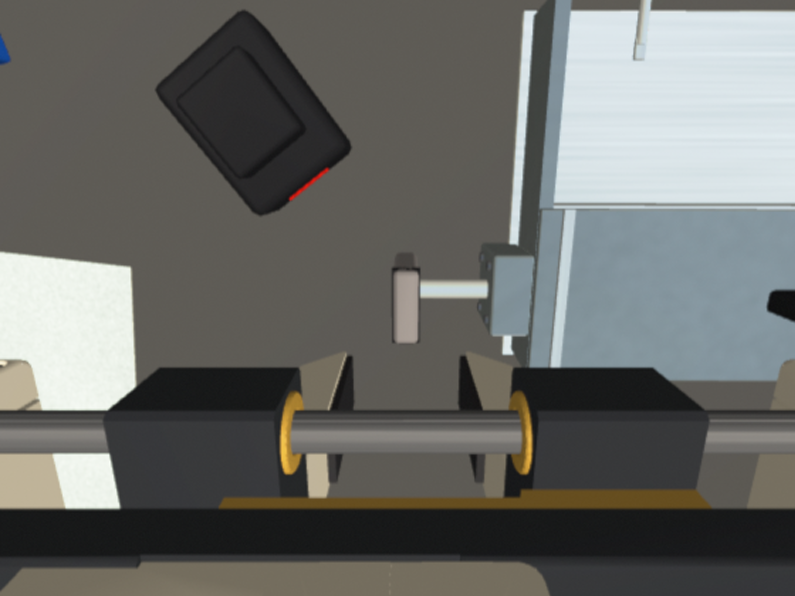

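The paddle top is at (406,305), centred between the fingers with the rod to its right. The battery at (253,113) is clear. I descend and grip.

Call:
servo_tool([
  [[0.0007,0,0.03],[0,0,0]],
  [[0,0,0.04],[0,0,0]],
  [[0,0,0.03],[0,0,0]],
  [[0,0,0.017],[0,0,0]],
  [[0,0,0],[0,0,0]],
])

```text
time: 45.25
tool_pos: [552.8, 322.0, 44.4]
tcp_rot: [3.14, 0.002, -0.133]
contact_force: [-0.1, 0.3, 0.6]
grip_width: 38.5
finger_force: 0.0
```

Call:
servo_tool([
  [[0,0,0],[0,0,0]],
  [[0,0,0],[0,0,0]],
  [[0,0,0],[0,0,0]],
  [[0,0,0],[0,0,0]],
  [[0,0,0],[0,0,0]],
], fingers=0)

```text
time: 45.88
tool_pos: [553.6, 322.9, 46.1]
tcp_rot: [-3.141, -0.001, -0.133]
contact_force: [-1.1, -0.9, 4.9]
grip_width: 13.9
finger_force: 30.0
```

Call:
servo_tool([
  [[0,-0.008,0],[0,0,0]],
  [[0,-0.008,0],[0,0,0]],
  [[0,-0.008,0],[0,0,0]],
  [[0,-0.008,0],[0,0,0]],
  [[0,-0.008,0],[0,0,0]],
  [[0,-0.006,0],[0,0,0]],
  [[0,-0.003,0],[0,0,0]],
  [[0,-0.001,0],[0,0,0]],
  [[0,0,0],[0,0,0]],
  [[0,0,0],[0,0,0]],
])

```text
time: 47.12
tool_pos: [559.6, 367.7, 46.1]
tcp_rot: [3.134, 0.001, -0.133]
contact_force: [-5.1, -18.8, 13.1]
grip_width: 13.7
finger_force: 30.0
```

Call:
servo_tool([
  [[0,-0.002,0],[0,0,0]],
  [[0,0,0],[0,0,0]],
  [[0,0,0],[0,0,0]],
  [[0,0,0],[0,0,0]],
  [[0,0,0],[0,0,0]],
  [[0,0,0],[0,0,0]],
  [[0,0,0],[0,0,0]],
  [[0,0,0],[0,0,0]],
  [[0,0,0],[0,0,0]],
  [[0,0,0],[0,0,0]],
  [[0,0,0],[0,0,0]],
  [[0,0,0],[0,0,0]],
  [[0,0,0],[0,0,0]],
  [[0,0,0],[0,0,0]],
  [[0,0,0],[0,0,0]],
  [[0,0,0],[0,0,0]],
  [[0,0,0],[0,0,0]],
  [[0,0,0],[0,0,0]],
  [[0,0,0],[0,0,0]],
  [[0,0,0],[0,0,0]],
])

```text
time: 49.62
tool_pos: [559.5, 367.8, 46.0]
tcp_rot: [3.131, 0.003, -0.134]
contact_force: [-6.1, -25.1, 15.5]
grip_width: 13.9
finger_force: 30.0
```

Call:
servo_tool([
  [[0,0.006,0],[0,0,0]],
  [[0,0.008,0],[0,0,0]],
  [[0,0.008,0],[0,0,0]],
  [[0,0.008,0],[0,0,0]],
  [[0,0.008,0],[0,0,0]],
  [[0,0.008,0],[0,0,0]],
  [[0,0.006,0],[0,0,0]],
  [[0,0,0],[0,0,0]],
  [[0,0,0],[0,0,0]],
])

```text
time: 50.75
tool_pos: [553.6, 322.8, 46.1]
tcp_rot: [-3.141, -0.001, -0.133]
contact_force: [-0.7, -0.5, 7.6]
grip_width: 13.8
finger_force: 30.0
```

Call:
servo_tool([
  [[0,0,0],[0,0,0]],
  [[0,0,0],[0,0,0]],
  [[0,0,0],[0,0,0]],
  [[0,0,0],[0,0,0]],
], fingers=0.42)

```text
time: 51.25
tool_pos: [553.1, 322.7, 44.9]
tcp_rot: [3.141, 0.0, -0.133]
contact_force: [-0.1, 0.7, 0.9]
grip_width: 38.4
finger_force: 0.0
```

Call:
servo_tool([
  [[0,0,0],[0,0,0]],
  [[0,0,0],[0,0,0]],
  [[0,0,0],[0,0,0]],
  [[0,0,0],[0,0,0]],
  [[0,0,0],[0,0,0]],
], fingers=0)

```text
time: 51.88
tool_pos: [553.2, 322.9, 45.2]
tcp_rot: [-3.141, -0.0, -0.133]
contact_force: [0.0, 1.5, -0.1]
grip_width: 13.6
finger_force: 30.0
```

Second stroke.

Call:
servo_tool([
  [[0,-0.008,0],[0,0,0]],
  [[0,-0.008,0],[0,0,0]],
  [[0,-0.008,0],[0,0,0]],
  [[0,-0.008,0],[0,0,0]],
  [[0,-0.008,0],[0,0,0]],
  [[0,-0.006,0],[0,0,0]],
  [[0,-0.004,0],[0,0,0]],
  [[0,-0.002,0],[0,0,0]],
  [[0,0,0],[0,0,0]],
  [[0,0,0],[0,0,0]],
])

```text
time: 53.12
tool_pos: [559.1, 367.8, 45.1]
tcp_rot: [3.13, 0.004, -0.134]
contact_force: [-6.1, -26.1, 9.3]
grip_width: 13.8
finger_force: 30.0
```

Call:
servo_tool([
  [[0,0,0],[0,0,0]],
  [[0,0,0],[0,0,0]],
  [[0,0,0],[0,0,0]],
  [[0,0,0],[0,0,0]],
  [[0,0,0],[0,0,0]],
  [[0,0,0],[0,0,0]],
  [[0,0,0],[0,0,0]],
  [[0,0,0],[0,0,0]],
  [[0,0,0],[0,0,0]],
  [[0,0,0],[0,0,0]],
  [[0,0,0],[0,0,0]],
  [[0,0,0],[0,0,0]],
  [[0,0,0],[0,0,0]],
  [[0,0,0],[0,0,0]],
  [[0,0,0],[0,0,0]],
  [[0,0,0],[0,0,0]],
  [[0,0,0],[0,0,0]],
  [[0,0,0],[0,0,0]],
  [[0,0,0],[0,0,0]],
  [[0,0,0],[0,0,0]],
])

```text
time: 55.62
tool_pos: [559.1, 367.8, 45.1]
tcp_rot: [3.13, 0.004, -0.134]
contact_force: [-5.6, -24.8, 10.7]
grip_width: 14.1
finger_force: 30.0
```

Call:
servo_tool([
  [[0,0.006,0],[0,0,0]],
  [[0,0.008,0],[0,0,0]],
  [[0,0.008,0],[0,0,0]],
  [[0,0.008,0],[0,0,0]],
  [[0,0.008,0],[0,0,0]],
  [[0,0.008,0],[0,0,0]],
  [[0,0.006,0],[0,0,0]],
  [[0,0,0],[0,0,0]],
  [[0,0,0],[0,0,0]],
])

```text
time: 56.75
tool_pos: [553.2, 322.9, 45.2]
tcp_rot: [3.141, -0.0, -0.132]
contact_force: [0.9, -1.5, -0.1]
grip_width: 13.7
finger_force: 30.0
```

Call:
servo_tool([
  [[0,0,0],[0,0,0]],
  [[0,0,0],[0,0,0]],
  [[0,0,0],[0,0,0]],
  [[0,0,0],[0,0,0]],
], fingers=0.42)

```text
time: 57.25
tool_pos: [553.2, 322.7, 45.2]
tcp_rot: [3.142, -0.0, -0.133]
contact_force: [0.4, 0.8, 0.3]
grip_width: 38.4
finger_force: 0.0
```

Call:
servo_tool([
  [[0,0,-0.02],[0,0,0]],
  [[0,0,-0.04],[0,0,0]],
  [[0,0,-0.04],[0,0,0]],
  [[0,0,-0.04],[0,0,0]],
  [[0,0.015,-0.04],[0,0,0]],
  [[0,0.03,-0.04],[0,0,0]],
  [[0,0.03,-0.03],[0,0,0]],
  [[0,0.03,0],[0,0,0]],
  [[0,0.03,0],[0,0,0]],
  [[0,0,0],[0,0,0]],
  [[0,0,0],[0,0,0]],
])

```text
time: 58.62
tool_pos: [535.4, 189.3, 295.3]
tcp_rot: [-3.141, -0.0, -0.133]
contact_force: [-0.1, -0.3, -1.1]
grip_width: 38.5
finger_force: 0.0
```

Run:
```python
from h import *
print(bot.get_obs()['tool_pos']); m,im=shot('wrist','w15.png'); print(proj(m,np.r_[jig((0,255)),75]),proj(m,np.r_[jig((-7,0)),87]),proj(m,np.r_[jig((-52,100)),55]))
```

```text
[535.38122981 189.32250303 295.29559137]
[[170.14254107 184.93265687]] [[392.66554058 193.18629594]] [[302.30529712 222.48719185]]
```

View pics/w15.png

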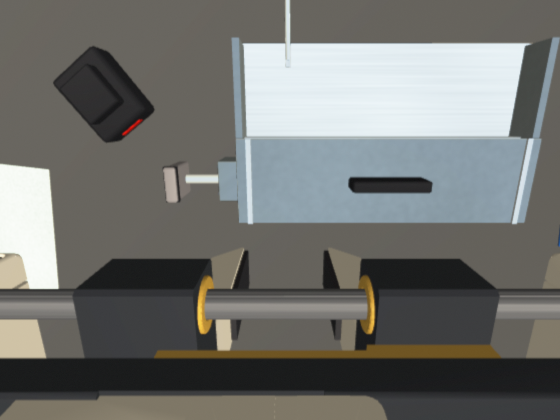

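The cover is shut: bar front edge at row 192 against 193 predicted, plate edge at row 222 as predicted. The paddle is back at rest at (171,184), and the bystanders are untouched.

```bash
python3 -c "
from plant import bot
print(bot.close_job())"
```

```text
the job is handed in; nothing more can be done
None
```

The job is handed in: spares went flat into empty pockets 2, 4 and 5, one spare stayed on the mat, the cover was slid back and then fully shut, and the plunger got two full strokes of about 2.5 s hold each; the hand-in returned no verdict.

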